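# Close the book rack with its retaining bar

### The job

The retaining bar of the brass book rack has been pushed under the low wooden stand with only one end showing: draw it out onto the counter and let go, then take it afresh and lay it, without dropping it, across the two open saddles at the front of the rack, fully down in both and with its two collars between them. Then swing the steel keeper over the bar's end until it is fully shut. Leave the other things on the counter where they stand.

Things in the scene. Friction and masses are not known exactly. Their poses are not given: they have to be found in the camera images.
- bar: Straight square brass bar, 200 mm long, 16 x 16 mm, 0.28 kg, same either way round. Square steel collars (22 x 22, 5 mm long) sit 62 to 67 mm either side of its middle; on the counter it lies on them, axis 11 mm up. Origin: middle of the bar, on its axis; x along it. At the start it lies under the stand, its -x end sticking out 40 to 50 mm from the stand's open front.
- stand: Fixed low wooden stand, 160 mm deep (x) x 150 wide (y) x 50 high: a 6 mm top on two side panels (inner faces 67 mm either side of centre) and a rail under its rear edge; its open front faces its own -x, front edge 80 mm from the origin, clear height 44 mm. Origin on the counter under its centre; z up. A jar stands on its rear part.
- rack: Fixed brass rack, books leaning back in it, about 165 mm deep (x), 176 wide (y), 130 high at most. Its front, where the bar goes, faces its own -x. Origin on the counter under its centre; z up. Two pillars with open U saddles stand 55 mm in front of the origin, 80 mm either side. Books begin about 60 mm behind the seated bar's axis. Between the saddles it is open down to a 20 mm front lip.
- bar_seat (a point): Where the middle of the bar's axis lies when seated: 88 mm above the counter, midway between the saddles. Axes as the rack's; the seated bar lies along y. Saddles: 72 to 88 mm either side along y, slot 20 mm wide, floor 80 mm and rim 98 mm above the counter, top 7 mm flared to 28 mm. Play of the bar: 5 mm either way along y (its collars), 2 mm across.
- keeper_hinge (a point): Point on the keeper's hinge pin, 114 mm from the rack's centre line on its +y side, 103 mm above the counter, in line with the seated bar (55 mm in front of the rack's origin). Axes as the rack's; the pin runs along x.
- keeper_tip (a point): Point at the free end of the keeper, 63 mm from the hinge pin. The keeper is a steel strap 28 mm wide and 5 mm thick with a 10 mm thumb tab turned up at its free end; its z axis is the normal of its upper (outer) face, its -y axis points from pin to tip.
- keeper (a joint): Angle of the keeper in rad: 0 is shut, lying level over the +y saddle and the bar's end (2 mm above the seated bar), pointing to the rack's centre; 1.57 is upright; it starts open at 1.7 to 2.15, leaning outward past upright; stop at 2.3. A friction hinge: it stays where it is left, needing about 1 N at its tip to move it.
- jar: Loose amber glass jar with a brass lid, 52 mm across, 80 mm high, on the rear part of the stand. Leave it. Origin at the centre of its underside.
- burner: Loose dark incense burner with gilt ornaments, a goblet 122 mm across and 116 mm high. Leave it. Origin at the centre of its underside.
- bowl: Loose glass bowl of resin lumps on a glass saucer, 100 mm across, 52 mm high. Leave it. Origin at the centre of its underside.
- booklets: Loose stack of green booklets lying flat, 107 x 152 mm, 40 mm high. Leave it. Origin at the centre of its underside.
- scoop: Loose small brass scoop lying on the counter, 160 mm long, about 12 mm high, long axis x. Leave it. Origin on the counter near its middle.
- tin: Loose round green tin with a brass lid, 74 mm across, 57 mm high. Leave it. Origin at the centre of its underside.
Not all that is in view belongs to the job. Leave any orange look-alike of the stand alone.

How it is judged (in metres and radians):
On the way, in this order (a step that is already met when the one before it is completed fails the run):
1. the bar has been drawn out from under the stand and let go, lying on the counter (x of bar in the frame of stand below -0.15 m and height (world z) of bar below 0.018 m and contact force between the fingers and bar below 0.1 N), for 0.1 s.
2. the bar lies in both saddles (z of bar in the frame of bar_seat between -0.004 and 0.003 m and x of bar in the frame of bar_seat between -0.004 and 0.004 m and y of bar in the frame of bar_seat between -0.008 and 0.008 m and angle between the x axis of bar and the y axis of rack, either way round below 0.04 rad), for 0.2 s.
At the end, for the whole second after the job is handed in: The bar lies at rest across both saddles of the rack: the middle of its axis within 4 mm across and 8 mm along the rack of the seat point and within 3 mm of its seated height (4 mm below), parallel to the rack's y within 0.04 rad; the keeper is shut over it to under 0.08 rad (all of step 2 and value of joint keeper below 0.08 rad and linear speed of bar below 0.02 m/s); the robot touches nothing.
It fails at once if the bar is dropped (it falls free, faster than 0.5 m/s, about 13 mm) (contact force between the fingers and bar below 0.1 N and linear speed of bar above 0.5 m/s).
It fails at once if a bystander on the counter is moved by more than 30 mm (distance of any of jar, burner, bowl, booklets, scoop, tin from where it was at the start of the episode above 0.03 m).
It also fails if it takes over 56 s, if anything falls off the work surface, if the arm or the gripper's body presses on something with over 40 N, if the wrist force passes 120 N, or if a joint passes its speed limit or range.

### The arm

A 6-joint arm with a two-finger parallel gripper is mounted at the origin on the work surface. World frame = base frame: x ahead of the robot, y to its left, z up, the work surface at z = 0. Lengths are in m, angles in degrees, forces in N, time in s.
With the tool pointing down it reaches from about 0.35 to 0.875 m from the base axis. Payload 4.2 kg.
Tool frame: the origin (TCP) lies between the finger pads; the fingertips stand 14 mm ahead of it and the grasp point (between the pads) lies 5 mm behind it (r.tcp_to_tips is the distance from the TCP to the fingertips, in m); y points along the fingers, x is the direction in which the jaws open and shut, and the axes are right-handed (so a half turn about y gives the same grasp; the last joint's range is limited). The gripper opens to 87 mm and grips with 3 to 60 N. Pads are 19 mm wide; open, the fingers measure 117 mm over their backs; the gripper's body (75 mm by 190 mm) begins 51 mm behind the grasp point.
Start: joints at [-59.381, 22.042, 0.453, 0, -68.411, -14.817], TCP at [0.17, -0.601, 0.237] pointing down, gripper open.
Joint ranges: [-179.83, 179.83], [-69.29, 118.12], [-61.27, 80.66], [-181.25, 117.63], [-171.15, -9.14], [-177.46, 177.46]. Speed limits (degrees/s): [159.86, 159.86, 180, 180, 180, 180].

### API

Orientations are given as a 3x3 rotation matrix whose columns are the frame's x, y, z axes.
In Python, from station import sense, optics, ticket, r gives the robot as it stands.
- The arm moves only by the tool carry_out, never from a script. Its argument "steps" is a list that holds one entry, the list of rows, each a list of 6 numbers: the shift along the world's x, y, z in cm, then the turn, a rotation vector about the world's x, y, z in rad. A call has 1 to 20 rows; each row is the pose to reach, as a shift and turn from the pose commanded when the call began; what a row does not reach only later rows make up. A row lasts 1/8 s, in which the tool goes at most 62.5 mm and 10.7 degrees, less where a joint would pass 70% of its speed; a pose out of reach is approached as far as the arm can. A call with a gripper value outside its range is refused whole. "fingers" is the closure in counts, from 0 (fully open) to 255 (shut), set as the call begins (left out, the last holds). The fingers move at their own pace and stop on an object; the grip force is fixed at half the most. Time passes only in rows, so rows that repeat a pose let the fingers close. It gives the time, the measured TCP pose, the force and the opening at its end, in the units of the state.
- sense(): the state, without advancing time (a new reading comes with each control period).
- optics.capture(name): name is "scene" or "top"; returns a dict with "image" (400x640x3 uint8, red, green, blue), "fov_y" (degrees; the focal length in pixels is half the picture's height over the tangent of half this angle, whatever the lens; pixels are square), "cx", "cy" (the principal point, pixels), "k1" (the pictures are not rectified: a ray, as slopes to the right and down, at radius r is drawn at 1 + k1 r^2 times it, then the intrinsics apply), "rvec" (rotation vector, rad) and "tvec" (3), from world to camera coordinates, as OpenCV has them. Camera axes: x right, y down, z forward; pixel columns grow to the right and rows downward; lengths in m; the calibration is good to about 2 mm. A picture is of the moment at which its call begins. There is no depth.
- ticket.finish_job(): hands the job in, once; it reports no verdict.
The state is a dict: "time_s": time; "joints": joint angles; "joint_velocities": joint speeds; "effort": joint torques, N m; "tcp_pos": TCP position; "ee_rot": TCP orientation; "wrist_force": force on the tool from outside, world axes, zero at the start; "moment": the same for the moment, N m; "gripper_width": opening from 0.0 (shut) to 1.0 (fully open).
Only numpy, scipy, OpenCV 4.12 (cv2) and the standard library are available. Lean on these libraries where they do the work, as an engineer would, in place of code of your own. Each camera call takes 0.05 s, during which the arm holds its last target.

## Working session

There is one attempt and no reset: what is moved stays moved. The work goes in short steps, Python scripts to look and compute and a tool call to move; the robot and the scene stay as the last step left them, time stands still between calls to the robot, and variables do not carry over. Pictures are saved under pics/ and viewed, and the job is handed in when it is done.

Besides the shell and the picture viewer there is one more tool, called after "Emit:" by a JSON object that holds its "api" and its "payload", one argument or row to a line. carry_out: Moves the arm, as the interface text tells. Its arguments: {"type":"object","properties":{"steps":{"type":"array","items":{"type":"array","items":{"type":"array","items":{"type":"number"}}}},"fingers":{"type":"number"}},"required":["steps"]}

```bash
mkdir -p pics; ls; cat > h.py <<'E'
import numpy as np, cv2
from station import sense, optics, ticket, r
def cap(n,fn=None):
    c=optics.capture(n)
    if fn: cv2.imwrite('pics/'+fn,c['image'][:,:,::-1])
    return c
def cal(c):
    f=200/np.tan(np.radians(c['fov_y'])/2)
    K=np.array([[f,0,c['cx']],[0,f,c['cy']],[0,0,1.]])
    R=cv2.Rodrigues(np.array(c['rvec'],float))[0]; t=np.array(c['tvec'],float).ravel()
    return K,R,t,np.array([c['k1'],0,0,0,0.])
def rays(c,px):
    K,R,t,d=cal(c)
    u=cv2.undistortPointsIter(np.array(px,float).reshape(-1,1,2),K,d,None,None,(3,50,1e-10)).reshape(-1,2)
    D=np.c_[u,np.ones(len(u))]@R
    return -R.T@t, D/np.linalg.norm(D,axis=1)[:,None]
def onz(c,px,z):
    o,D=rays(c,px); return o+D*((z-o[2])/D[:,2])[:,None]
def tri(c1,p1,c2,p2):
    o1,d1=rays(c1,[p1]);o2,d2=rays(c2,[p2]);d1=d1[0];d2=d2[0]
    s=np.linalg.lstsq(np.c_[d1,-d2],o2-o1,rcond=None)[0]
    a=o1+s[0]*d1;b=o2+s[1]*d2
    return (a+b)/2,np.linalg.norm(a-b)
def proj(c,P):
    K,R,t,d=cal(c)
    return cv2.projectPoints(np.array(P,float).reshape(-1,1,3),np.array(c['rvec'],float),t,K,d)[0].reshape(-1,2)
E
python3 - <<'E'
from h import *
a=cap('scene','s0.png');b=cap('top','t0.png')
for c in(a,b): print({k:v for k,v in c.items() if k!='image'})
s=sense();print(s)
E
```

```text
pics
{'fov_y': 50.92133361007427, 'cx': 314.4288111360435, 'cy': 201.39676192054495, 'k1': -0.09823833276960074, 'rvec': array([ 2.21270134,  1.46451038, -0.39570341]), 'tvec': array([-0.19526339, -0.36965241,  1.50666345])}
{'fov_y': 56.449520332995675, 'cx': 314.22177620996877, 'cy': 205.61853972008683, 'k1': -0.07510785835273477, 'rvec': array([ 2.20092162, -2.14080716,  0.07133308]), 'tvec': array([-0.02223884,  0.53867042,  1.10858113])}
{'time_s': 0.1, 'joints': array([-5.93805717e+01,  2.20872041e+01,  3.85573391e-01, -2.48804572e-02,
       -6.84133323e+01, -1.48173198e+01]), 'joint_velocities': array([ 0.01802385, -0.11598128,  0.18760147,  0.01104933, -0.0780894 ,
       -0.02306411]), 'effort': array([-9.56191525e-05, -3.91688740e+01,  1.87936163e+01,  4.23198044e+00,
        1.34771792e-02, -6.96061329e-05]), 'tcp_pos': array([ 0.17006887, -0.60085995,  0.23554728]), 'ee_rot': array([[-2.72160848e-01, -6.74463165e-04, -9.62251536e-01],
       [ 9.62249603e-01,  1.93235201e-03, -2.72161656e-01],
       [ 2.04297171e-03, -9.99997906e-01,  1.23091349e-04]]), 'wrist_force': array([ 0.10567091,  0.27905649, -0.17480038]), 'moment': array([ 0.0209882 , -0.00093667,  0.00201063]), 'gripper_width': 0.9985534134682181}
```

View pics/s0.png

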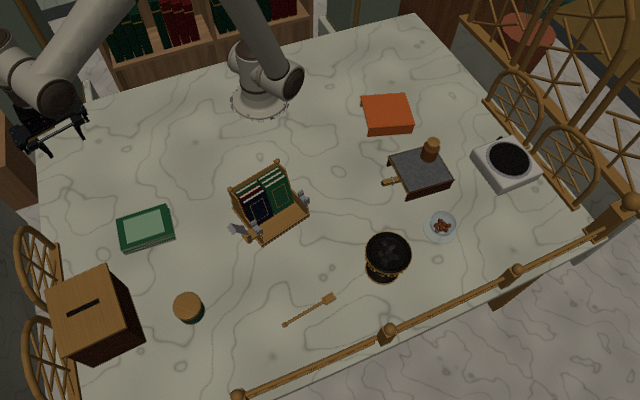

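View pics/t0.png

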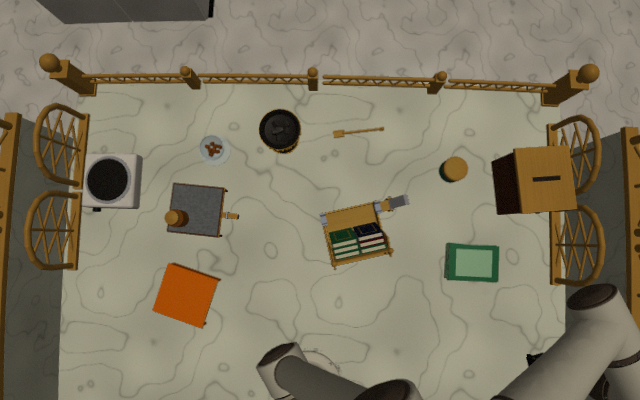

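The top view shows the stand at about (197,209) with the bar's end at (232,216), pointing to -y. The rack is at (355,235), its front facing up (+x, away from the robot), with the keeper on the right at (395,203). I'll zoom in on these.

```bash
python3 - <<'E'
from h import *
a=cv2.imread('pics/s0.png');b=cv2.imread('pics/t0.png')
def z(im,x0,y0,w,h,k): return cv2.resize(im[y0:y0+h,x0:x0+w],None,fx=k,fy=k,interpolation=cv2.INTER_CUBIC)
cv2.imwrite('pics/z1.png',np.vstack([z(a,370,130,100,75,6)]))
cv2.imwrite('pics/z2.png',z(b,155,170,100,75,6))
cv2.imwrite('pics/z3.png',z(a,220,155,100,95,6))
cv2.imwrite('pics/z4.png',z(b,310,185,110,90,6))
E
```

```text
(no output)
```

View pics/z1.png

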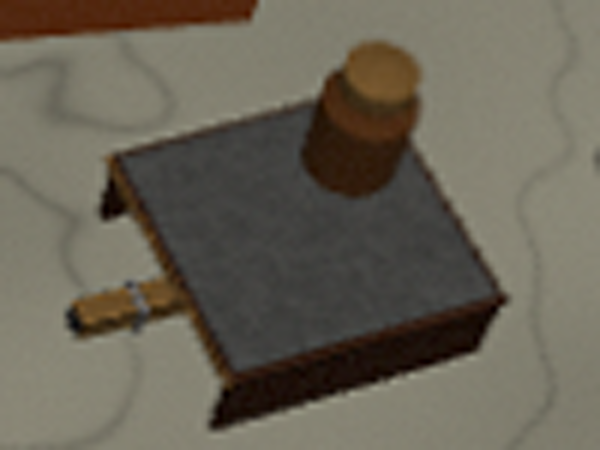

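View pics/z2.png

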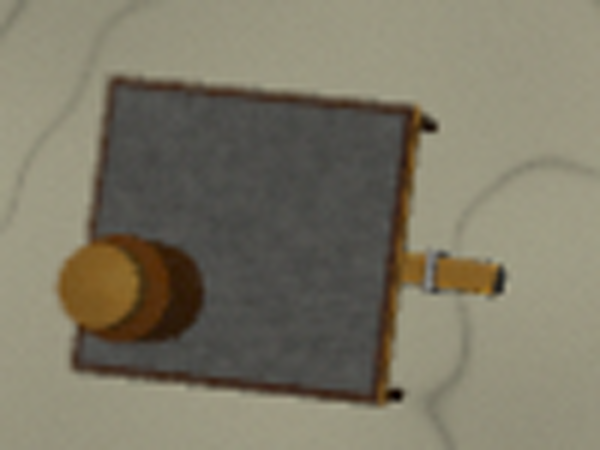

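View pics/z3.png

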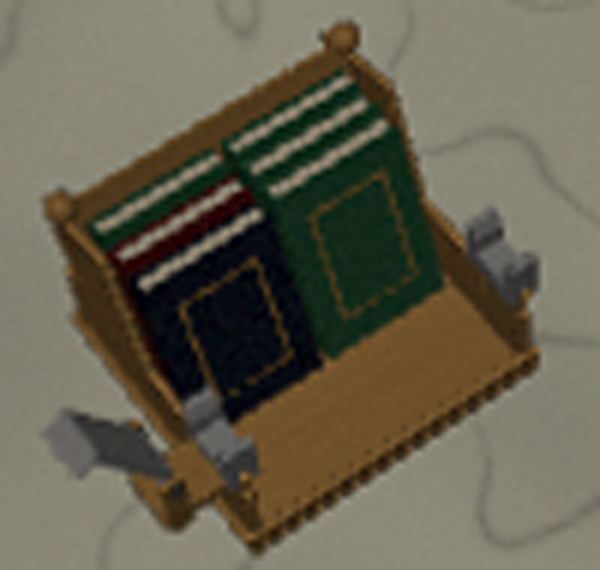

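View pics/z4.png

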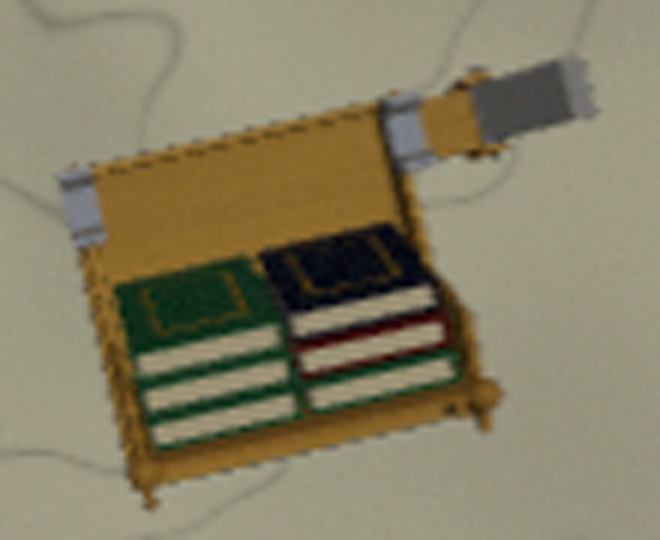

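```bash
python3 - <<'E'
from h import *
a=cap('scene');b=cap('top')
def u(x,y,x0,y0): return ((x+.5)/6-.5+x0,(y+.5)/6-.5+y0)
T=lambda x,y:u(x,y,155,170); S=lambda x,y:u(x,y,370,130)
T4=lambda x,y:u(x,y,310,185); S3=lambda x,y:u(x,y,220,155)
np.set_printoptions(precision=4,suppress=True)
print('stand top z.05',onz(b,[T(112,80),T(418,105),T(382,403),T(75,368)],.05))
print('stand scene',onz(a,[S(112,157),S(232,378),S(503,298)],.05))
for n,p,q in [('frontL',T(382,403),S(112,157)),('frontR',T(418,105),S(232,378)),('rear',T(112,80),S(503,298)),('collar',T(434,271),S(140,305)),
 ('barend',T(497,277),S(80,314)),('sadR(-x img left)',T4(84,208),S3(505,258)),('sadL keeper side',T4(408,133),S3(222,435)),('tipmid',T4(582,88),S3(68,443)),('knobL',T4(147,470),S3(60,207)),('knobR',T4(487,392),S3(341,37))]:
    P,e=tri(b,p,a,q);print(n,P,'gap',e)
print('collar z.022',onz(b,[T(434,271)],.022),onz(a,[S(138,303)],.018))
# saddle mask
for nm,c in(('top',b),('scene',a)):
    im=c['image'].astype(int);hsv=cv2.cvtColor(c['image'],cv2.COLOR_RGB2HSV)
    m=((hsv[...,1]<60)&(im[...,2]>=im[...,0]-2)).astype(np.uint8)
    box=(310,185,110,90) if nm=='top' else (220,155,100,95)
    mm=np.zeros_like(m);x,y,w,h=box;mm[y:y+h,x:x+w]=m[y:y+h,x:x+w]
    n,l,st,ce=cv2.connectedComponentsWithStats(mm)
    for i in range(1,n):
        if st[i,4]>15: print(nm,st[i],ce[i])
E
```

```text
stand top z.05 [[0.5942 0.4208 0.05  ]
 [0.5852 0.2634 0.05  ]
 [0.4364 0.2743 0.05  ]
 [0.4488 0.4311 0.05  ]]
stand scene [[0.4362 0.2779 0.05  ]
 [0.5807 0.2676 0.05  ]
 [0.5927 0.4217 0.05  ]]
frontL [0.437  0.2753 0.0519] gap 0.0031774043095691407
frontR [0.5845 0.2621 0.0586] gap 0.002137996994111101
rear [0.5939 0.4199 0.0526] gap 0.00025900197735544475
collar [0.5049 0.262  0.014 ] gap 0.0032119347434577347
barend [0.5022 0.2269 0.022 ] gap 0.002256149190291444
sadR(-x img left) [ 0.496  -0.0352  0.0848] gap 0.0023379290919480753
sadL keeper side [ 0.5354 -0.1892  0.0878] gap 0.0006774016760205727
tipmid [ 0.5518 -0.2557  0.1583] gap 0.0010082670429510316
knobL [ 0.3586 -0.1447  0.0255] gap 0.1473614303781196
knobR [ 0.4465 -0.1439  0.2727] gap 0.11194377991300399
collar z.022 [[0.5039 0.2584 0.022 ]] [[0.5059 0.2613 0.018 ]]
top [374 201   8  12  61] [376.8852 206.6721]
top [320 213   7  13  53] [322.8302 219.283 ]
scene [298 193  11  13  33] [302.2424 199.2424]
scene [233 225  15   9  49] [240.2857 229.1837]
scene [254 227   9   9  29] [258.7931 231.1724]
```

```bash
python3 - <<'E'
from h import *
np.set_printoptions(precision=4,suppress=True)
a=cap('scene');b=cap('top')
def u(x,y,x0,y0): return ((x+.5)/6-.5+x0,(y+.5)/6-.5+y0)
T=lambda x,y:u(x,y,155,170); S=lambda x,y:u(x,y,370,130)
T4=lambda x,y:u(x,y,310,185); S3=lambda x,y:u(x,y,220,155)
print('sad z.098 top',onz(b,[T4(82.5,209),T4(408.5,132.5)],.098),'scene',onz(a,[S3(505,255),S3(222,430)],.098))
print('bar top z.019: near collar edge mid, end mid',onz(b,[T(450,274),T(493,277)],.019))
# brass mask of bar piece in top view, between collar & end
hsv=cv2.cvtColor(b['image'],cv2.COLOR_RGB2HSV)
sub=hsv[208:224,222:242]; m=(sub[...,1]>110)
ys,xs=np.nonzero(m);ys=ys+208;xs=xs+222
print(list(zip(xs,ys)).__len__(),xs.min(),xs.max())
for x in range(xs.min(),xs.max()+1): print(x,ys[xs==x].mean() if (xs==x).any() else None,(xs==x).sum(),end='; ')
k=xs>=229
p=np.polyfit(xs[k],ys[k],1);X=np.array([229,238.]);print(onz(b,np.c_[X,np.polyval(p,X)],.017))
# scene
hsv=cv2.cvtColor(a['image'],cv2.COLOR_RGB2HSV)
sub=hsv[170:192,378:402];m=sub[...,1]>110
ys,xs=np.nonzero(m);ys+=170;xs+=378;p=np.polyfit(xs,ys,1);X=np.array([xs.min(),xs.max()]);print(X,onz(a,np.c_[X,np.polyval(p,X)],.015))
E
```

```text
sad z.098 top [[ 0.4945 -0.0355  0.098 ]
 [ 0.5347 -0.1882  0.098 ]] scene [[ 0.5025 -0.0365  0.098 ]
 [ 0.5386 -0.1888  0.098 ]]
bar top z.019: near collar edge mid, end mid [[0.5028 0.2508 0.019 ]
 [0.5019 0.2286 0.019 ]]
73 222 237
222 212.42857142857142 7; 223 214.0 5; 224 214.0 5; 225 214.0 5; 226 None 0; 227 216.0 1; 228 215.0 5; 229 215.0 5; 230 215.0 5; 231 215.0 5; 232 215.5 6; 233 215.5 6; 234 216.0 5; 235 216.0 5; 236 216.0 5; 237 215.0 3; [[0.5035 0.2531 0.017 ]
 [0.5011 0.2251 0.017 ]]
[382 401] [[0.5007 0.227  0.015 ]
 [0.5043 0.2932 0.015 ]]
```

Emit:
{"api": "carry_out", "payload": {
  "steps": [
    [[5, 5, 0, 0, 0, 0.1], [10, 10, 0, 0, 0, 0.25], [15, 15, 0, 0, 0, 0.4], [20, 20, 0, 0, 0, 0.55], [25, 26, 0, 0, 0, 0.7], [29, 32, 0, 0, 0, 0.8], [33, 38, 0, 0, 0, 0.9], [36, 44, 0, 0, 0, 1.0], [37, 50, 0, 0, 0, 1.1], [37, 56, 0, 0, 0, 1.15], [36, 62, 0, 0, 0, 1.2], [35, 68, 0, 0, 0, 1.23], [34, 74, 0, 0, 0, 1.23], [33.4, 80, 0, 0, 0, 1.23], [33.3, 84.2, -6, 0, 0, 1.23], [33.3, 84.2, -10, 0, 0, 1.23], [33.3, 84.2, -10, 0, 0, 1.23], [33.3, 84.2, -10, 0, 0, 1.23]]
  ],
  "fingers": 0
}}

```text
time_s: 2.55
tcp_pos: [0.5032, 0.2405, 0.1361]
ee_rot: [[-0.998, -0.001, -0.064], [0.064, -0.002, -0.998], [0.001, -1.0, 0.002]]
wrist_force: [0.1, 0.2, -0.3]
gripper_width: 0.999
```

Emit:
{"api": "carry_out", "payload": {
  "steps": [
    [[0, 0, -4, 0, 0, 0], [0, 0, -8, 0, 0, 0], [0, 0, -10.5, 0, 0, 0], [0, 0, -11.5, 0, 0, 0], [0, 0, -11.9, 0, 0, 0], [0, 0, -11.9, 0, 0, 0]]
  ]
}}

```text
time_s: 3.3
tcp_pos: [0.5041, 0.2409, 0.0188]
ee_rot: [[-0.998, 0.002, -0.065], [0.065, 0.001, -0.998], [-0.002, -1.0, -0.002]]
wrist_force: [0.3, -0.1, 0.8]
gripper_width: 1.0
```

```bash
python3 - <<'E'
from h import *
a=cap('scene');b=cap('top')
z=lambda im,x0,y0,w,h,k: cv2.resize(im[y0:y0+h,x0:x0+w,::-1],None,fx=k,fy=k,interpolation=cv2.INTER_CUBIC)
cv2.imwrite('pics/g1.png',np.vstack([z(a['image'],350,110,130,95,5),z(b['image'],150,160,130,25,5)]))
E
```

```text
(no output)
```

View pics/g1.png

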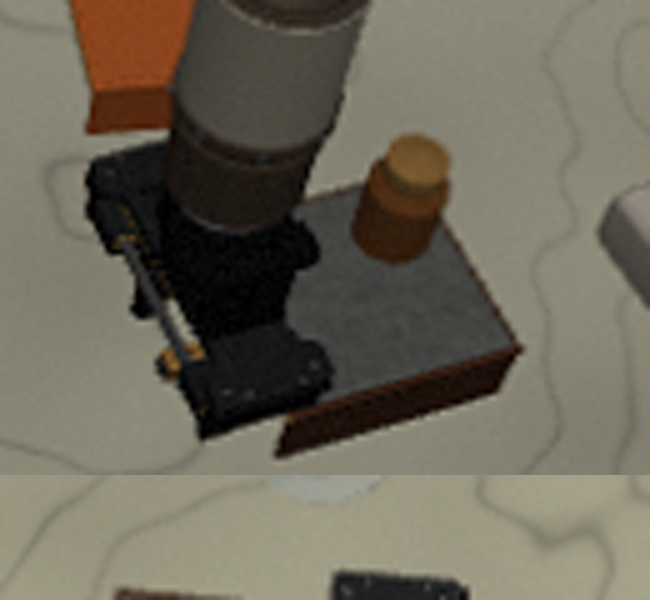

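The picture shows the gripper straddling the bar end, which is visible at zoomed (170,360), with the body clear of the stand and jar. Closing the fingers now.

Emit:
{"api": "carry_out", "payload": {
  "steps": [
    [[0, 0, -0.1, 0, 0, 0], [0, 0, -0.1, 0, 0, 0], [0, 0, -0.1, 0, 0, 0], [0, 0, -0.1, 0, 0, 0], [0, 0, -0.1, 0, 0, 0], [0, 0, -0.1, 0, 0, 0], [0, 0, -0.1, 0, 0, 0]]
  ],
  "fingers": 255
}}

```text
time_s: 4.28
tcp_pos: [0.5032, 0.2407, 0.0165]
ee_rot: [[-0.998, -0.0, -0.065], [0.065, -0.0, -0.998], [0.0, -1.0, 0.0]]
wrist_force: [0.4, 0.3, 0.7]
gripper_width: 0.285
```

Emit:
{"api": "carry_out", "payload": {
  "steps": [
    [[0, 0, 0, 0, 0, 0], [0, 0, 0, 0, 0, 0], [0, 0, 0, 0, 0, 0]]
  ]
}}

```text
time_s: 4.65
tcp_pos: [0.5032, 0.2407, 0.0165]
ee_rot: [[-0.998, -0.0, -0.065], [0.065, -0.0, -0.998], [0.0, -1.0, 0.0]]
wrist_force: [0.4, 0.4, -0.3]
gripper_width: 0.179
```

Emit:
{"api": "carry_out", "payload": {
  "steps": [
    [[-0.05, -0.7, 0, 0, 0, 0], [-0.1, -2, 0, 0, 0, 0], [-0.25, -4, 0, 0, 0, 0], [-0.4, -6, 0, 0, 0, 0], [-0.5, -8, 0, 0, 0, 0], [-0.65, -10, 0, 0, 0, 0], [-0.8, -12, 0, 0, 0, 0], [-0.9, -14, 0, 0, 0, 0], [-1, -15.5, 0, 0, 0, 0], [-1, -15.5, 0, 0, 0, 0], [-1, -15.5, 0, 0, 0, 0]]
  ]
}}

```text
time_s: 6.02
tcp_pos: [0.4931, 0.0855, 0.0165]
ee_rot: [[-0.998, -0.0, -0.065], [0.065, -0.0, -0.998], [0.0, -1.0, 0.0]]
wrist_force: [-0.2, -0.4, -0.7]
gripper_width: 0.182
```

Emit:
{"api": "carry_out", "payload": {
  "steps": [
    [[0, 0, 0, 0, 0, 0], [0, 0, 0, 0, 0, 0], [0, 0, 0, 0, 0, 0], [0, 0, 0, 0, 0, 0], [0, 0, 3, 0, 0, 0], [0, 0, 8, 0, 0, 0], [0, -6, 11, 0, 0, 0], [0, -12, 11, 0, 0, 0], [0, -15, 11, 0, 0, 0], [0, -15, 11, 0, 0, 0]]
  ],
  "fingers": 0
}}

```text
time_s: 7.28
tcp_pos: [0.4928, -0.0661, 0.1266]
ee_rot: [[-0.998, 0.0, -0.069], [0.069, 0.0, -0.998], [-0.0, -1.0, -0.0]]
wrist_force: [0.0, -0.7, 0.4]
gripper_width: 0.994
```

```bash
python3 - <<'E'
from h import *
a=cap('scene','s1.png');b=cap('top','t1.png')
z=lambda im,x0,y0,w,h,k: cv2.resize(im[y0:y0+h,x0:x0+w,::-1],None,fx=k,fy=k,interpolation=cv2.INTER_CUBIC)
cv2.imwrite('pics/g2.png',z(a['image'],290,130,130,95,6))
cv2.imwrite('pics/g3.png',z(b['image'],190,170,130,95,6))
E
```

```text
(no output)
```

View pics/g2.png

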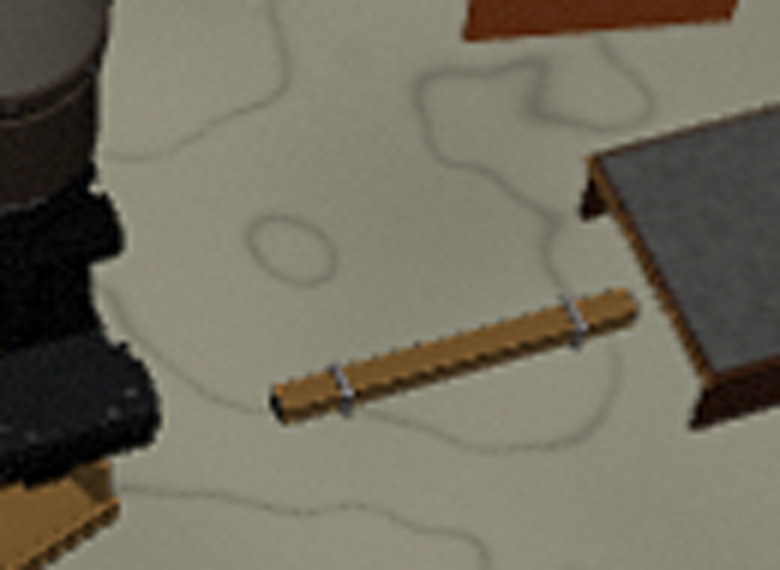

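View pics/g3.png

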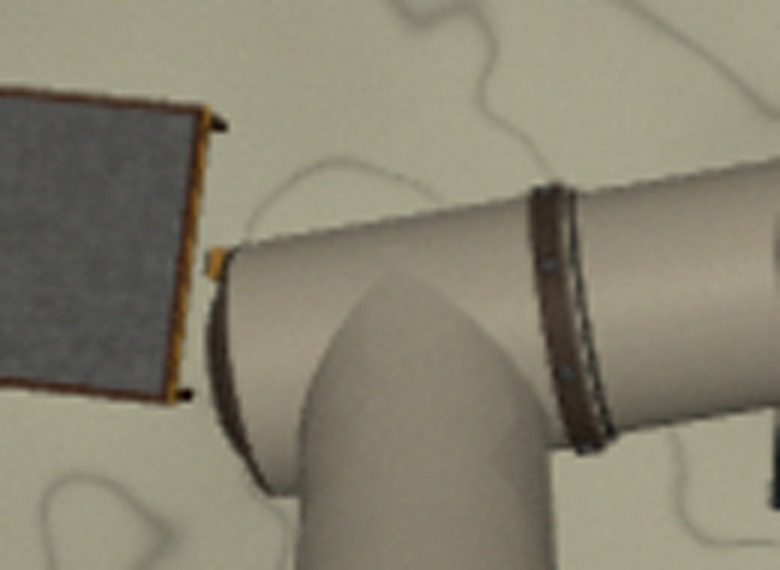

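```bash
python3 - <<'E'
from h import *
np.set_printoptions(precision=4,suppress=True)
a=cap('scene')
u=lambda x,y:((x+.5)/6-.5+290,(y+.5)/6-.5+130)
C=onz(a,[u(342,382),u(573,314)],.020);E=onz(a,[u(275,396),u(632,296)],.017)
print(C,C.mean(0),np.linalg.norm(C[0]-C[1]));print(E,E.mean(0),np.linalg.norm(E[0]-E[1]))
hsv=cv2.cvtColor(a['image'],cv2.COLOR_RGB2HSV)
m=hsv[176:204,332:398,1]>110
ys,xs=np.nonzero(m);ys+=176;xs+=332
print(xs.min(),xs.max(),onz(a,[[xs.mean(),ys.mean()]],.013))
d=C[1]-C[0];print(np.degrees(np.arctan2(d[0],d[1])))
E
```

```text
[[0.4953 0.1066 0.02  ]
 [0.504  0.2353 0.02  ]] [0.4996 0.171  0.02  ] 0.12890583926363747
[[0.488  0.0727 0.017 ]
 [0.5043 0.2707 0.017 ]] [0.4962 0.1717 0.017 ] 0.19869690887593155
336 395 [[0.499  0.1688 0.013 ]]
3.88764830211237
```

The picture shows the bar free on the counter, ends at zoomed (275,400) and (635,305), clear of the stand. Its middle measures (0.499, 0.171) at about 3.8°, which agrees with where the gripper left it. Next I regrasp it at the middle.

Emit:
{"api": "carry_out", "payload": {
  "steps": [
    [[0.1, 5, 0, 0, 0, 0], [0.3, 11, 0, 0, 0, 0], [0.5, 17, 0, 0, 0, 0], [0.55, 22, -1, 0, 0, 0], [0.55, 23.55, -4, 0, 0, 0], [0.55, 23.55, -8, 0, 0, 0], [0.55, 23.55, -10.3, 0, 0, 0], [0.55, 23.55, -11, 0, 0, 0], [0.55, 23.55, -11, 0, 0, 0]]
  ]
}}

```text
time_s: 8.55
tcp_pos: [0.4987, 0.1719, 0.0166]
ee_rot: [[-0.998, 0.0, -0.064], [0.064, -0.0, -0.998], [-0.0, -1.0, 0.0]]
wrist_force: [0.5, 0.7, -0.7]
gripper_width: 1.001
```

Emit:
{"api": "carry_out", "payload": {
  "steps": [
    [[0, 0, 0, 0, 0, 0], [0, 0, 0, 0, 0, 0], [0, 0, 0, 0, 0, 0], [0, 0, 0, 0, 0, 0], [0, 0, 0, 0, 0, 0], [0, 0, 0, 0, 0, 0], [0, 0, 0, 0, 0, 0], [0, 0, 0, 0, 0, 0], [0, 0, 0, 0, 0, 0], [0, 0, 0, 0, 0, 0]]
  ],
  "fingers": 255
}}

```text
time_s: 9.8
tcp_pos: [0.4989, 0.1712, 0.0165]
ee_rot: [[-0.998, 0.0, -0.065], [0.065, 0.0, -0.998], [-0.0, -1.0, -0.0]]
wrist_force: [0.4, 0.2, 0.2]
gripper_width: 0.178
```

Emit:
{"api": "carry_out", "payload": {
  "steps": [
    [[0, 0, 1, 0, 0, 0], [0, 0, 5, 0, 0, 0.04], [0, -2, 10, 0, 0, 0.1], [0, -5, 15, 0, 0, 0.18], [0, -8, 19, 0, 0, 0.3], [0, -10, 19, 0, 0, 0.31], [0, -10, 19, 0, 0, 0.31]]
  ]
}}

```text
time_s: 10.68
tcp_pos: [0.4978, 0.0699, 0.2071]
ee_rot: [[-0.971, -0.0, 0.24], [-0.24, 0.001, -0.971], [0.0, -1.0, -0.001]]
wrist_force: [0.0, -0.6, -3.1]
gripper_width: 0.179
```

```bash
python3 - <<'E'
from h import *
a=cv2.imread('pics/s0.png');b=cv2.imread('pics/t0.png')
def z(im,x0,y0,w,h,k): return cv2.resize(im[y0:y0+h,x0:x0+w],None,fx=k,fy=k,interpolation=cv2.INTER_CUBIC)
k=14
cv2.imwrite('pics/q1.png',np.vstack([np.hstack([z(b,312,206,26,22,k),z(b,366,196,28,22,k)]),np.hstack([z(a,290,186,26,22,k),z(a,242,216,28,22,k)])]))
E
```

```text
(no output)
```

View pics/q1.png

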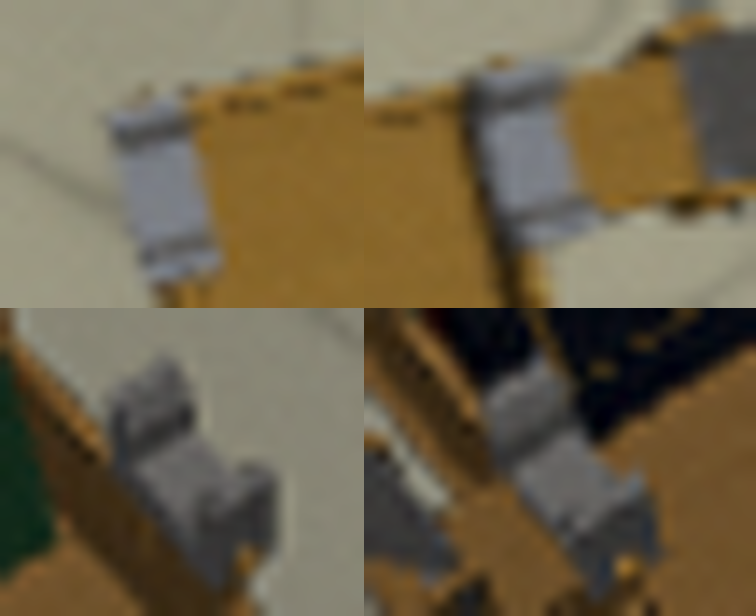

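```bash
python3 - <<'E'
from h import *
np.set_printoptions(precision=4,suppress=True)
b=cap('top','t2.png');a=cap('scene','s2.png')
P=onz(b,[(323.43,219.0),(377.82,206.36)],.0945)
print(P,P.mean(0),np.linalg.norm(P[0]-P[1])); d=P[1]-P[0];print(np.degrees(np.arctan2(d[0],-d[1])), d/np.linalg.norm(d))
print('cam',rays(b,[(320,200)])[0])
z=lambda im,x0,y0,w,h,k: cv2.resize(im[y0:y0+h,x0:x0+w,::-1],None,fx=k,fy=k,interpolation=cv2.INTER_CUBIC)
cv2.imwrite('pics/g4.png',z(a['image'],210,60,190,190,3))
# scene rim: outer corners
q=lambda x,y,x0,y0:(x0+(x+.5)/14-.5,y0+(y+.5)/14-.5)
print(onz(a,[q(140,77,290,186),q(240,175,290,186),q(516-364,75,242,216),q(618-364,190,242,216)],.098))
E
```

```text
[[ 0.4958 -0.0358  0.0945]
 [ 0.5359 -0.1891  0.0945]] [ 0.5158 -0.1124  0.0945] 0.15850802213410584
14.637986638802985 [ 0.2527 -0.9675  0.    ]
cam [ 0.446  -0.0278  1.1489]
[[ 0.4792 -0.0398  0.098 ]
 [ 0.5085 -0.0301  0.098 ]
 [ 0.5187 -0.1939  0.098 ]
 [ 0.55   -0.1839  0.098 ]]
```

View pics/g4.png

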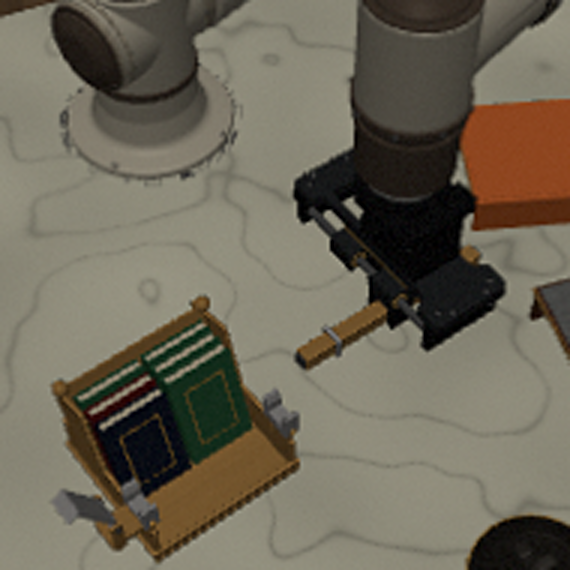

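View pics/t2.png

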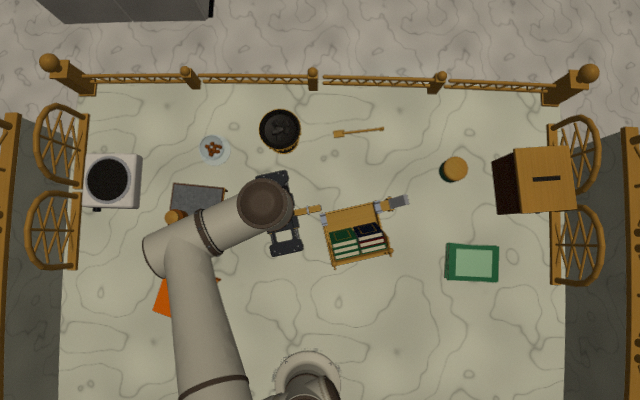

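The rack seat measures about (0.515, -0.112), with the rack's y axis at 14.5°. The bar is held at its middle, and the scene and top views agree. I'll move it to hover above the saddles.

Emit:
{"api": "carry_out", "payload": {
  "steps": [
    [[0.3, -3, 0, 0, 0, 0.01], [0.6, -7, 0, 0, 0, 0.01], [1, -11, 0, 0, 0, 0.01], [1.4, -15, 0, 0, 0, 0.01], [1.65, -18, 0, 0, 0, 0.01], [1.65, -18.3, -2, 0, 0, 0.01], [1.65, -18.3, -5, 0, 0, 0.01], [1.65, -18.3, -7, 0, 0, 0.01], [1.65, -18.3, -8.2, 0, 0, 0.01], [1.65, -18.3, -8.2, 0, 0, 0.01], [1.65, -18.3, -8.2, 0, 0, 0.01]]
  ]
}}

```text
time_s: 12.15
tcp_pos: [0.516, -0.1116, 0.1253]
ee_rot: [[-0.967, 0.002, 0.253], [-0.253, -0.0, -0.967], [-0.001, -1.0, 0.001]]
wrist_force: [0.3, -0.5, -2.1]
gripper_width: 0.18
```

```bash
python3 - <<'E'
from h import *
b=cap('top','t3.png');a=cap('scene','s3.png')
z=lambda im,x0,y0,w,h,k: cv2.resize(im[y0:y0+h,x0:x0+w,::-1],None,fx=k,fy=k,interpolation=cv2.INTER_CUBIC)
cv2.imwrite('pics/g5.png',z(a['image'],225,155,95,95,6))
cv2.imwrite('pics/g6.png',z(b['image'],310,180,110,95,6))
E
```

```text
(no output)
```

View pics/g5.png

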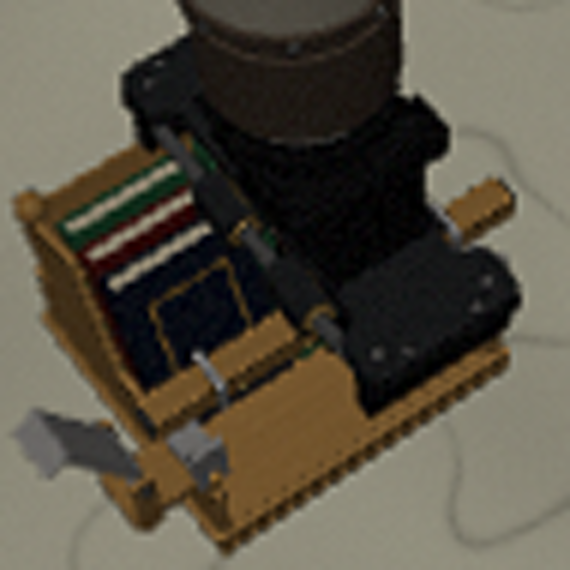

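View pics/g6.png

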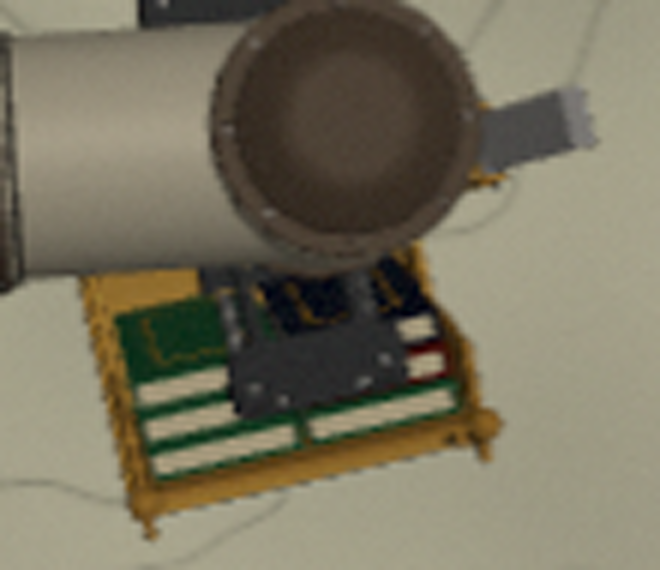

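```bash
python3 - <<'E'
from h import *
np.set_printoptions(precision=4,suppress=True)
a=cap('scene')
q=lambda x,y:(225+(x+.5)/6-.5,155+(y+.5)/6-.5)
print(onz(a,[q(209,371)],.1308), 'end top edge mid',onz(a,[q(150,405)],.1278),onz(a,[q(505,190)],.1278))
m=np.array([.516,-.1116,.1198]);d=np.array([.253,-.967,0]);n=np.array([.967,.253,0])
for s in(-.1,.1):
  for w in(-.008,.008): 
    for h in (-.008,.008):
      p=proj(a,[m+d*s+n*w+[0,0,h]])[0]; print(s,w,h,((p-[225,155]+.5)*6-.5))
for s in(.0645,): print(((proj(a,[m+d*s+[0,0,.011]])[0]-[225,155]+.5)*6-.5))
E
```

```text
[[ 0.5315 -0.1747  0.1308]] end top edge mid [[ 0.5359 -0.2039  0.1278]] [[ 0.4924 -0.017   0.1278]]
-0.1 -0.008 -0.008 [497.3856 193.0689]
-0.1 -0.008 0.008 [497.2802 174.1265]
-0.1 0.008 -0.008 [518.2336 215.9143]
-0.1 0.008 0.008 [518.3723 197.1324]
0.1 -0.008 -0.008 [138.9951 422.7679]
0.1 -0.008 0.008 [134.4176 405.6084]
0.1 0.008 -0.008 [158.877  448.2509]
0.1 0.008 0.008 [154.5146 431.3098]
[211.0716 371.919 ]
```

The picture shows the bar parallel over the saddles, with its collar at zoomed (210,372) between them. The predicted and observed pixels agree to about 1 mm. Descending.

Emit:
{"api": "carry_out", "payload": {
  "steps": [
    [[0, 0, -0.5, 0, 0, 0], [0, 0, -1, 0, 0, 0], [0, 0, -1.5, 0, 0, 0], [0, 0, -1.9, 0, 0, 0], [0, 0, -2.2, 0, 0, 0], [0, 0, -2.4, 0, 0, 0], [0, 0, -2.4, 0, 0, 0]]
  ]
}}

```text
time_s: 13.18
tcp_pos: [0.5152, -0.1119, 0.1004]
ee_rot: [[-0.968, -0.0, 0.252], [-0.252, -0.0, -0.968], [0.0, -1.0, -0.0]]
wrist_force: [-0.2, -0.2, -1.5]
gripper_width: 0.182
```

Emit:
{"api": "carry_out", "payload": {
  "steps": [
    [[0, 0, -0.2, 0, 0, 0], [0, 0, -0.4, 0, 0, 0], [0, 0, -0.55, 0, 0, 0], [0, 0, -0.65, 0, 0, 0], [0, 0, -0.65, 0, 0, 0], [0, 0, -0.65, 0, 0, 0]]
  ]
}}

```text
time_s: 13.92
tcp_pos: [0.5153, -0.1119, 0.0941]
ee_rot: [[-0.968, 0.0, 0.252], [-0.252, 0.0, -0.968], [-0.0, -1.0, 0.0]]
wrist_force: [0.0, 0.5, -1.9]
gripper_width: 0.178
```

Emit:
{"api": "carry_out", "payload": {
  "steps": [
    [[0, 0, -0.05, 0, 0, 0], [0, 0, -0.1, 0, 0, 0], [0, 0, -0.1, 0, 0, 0], [0, 0, -0.1, 0, 0, 0]]
  ]
}}

```text
time_s: 14.42
tcp_pos: [0.5153, -0.1119, 0.0935]
ee_rot: [[-0.968, 0.0, 0.252], [-0.252, -0.0, -0.968], [-0.0, -1.0, 0.0]]
wrist_force: [-1.6, 1.3, 2.6]
gripper_width: 0.178
```

Contact is felt at seated height. I'll open the fingers partway and lift off.

Emit:
{"api": "carry_out", "payload": {
  "steps": [
    [[0, 0, 0, 0, 0, 0], [0, 0, 0, 0, 0, 0], [0, 0, 0, 0, 0, 0], [0, 0, 0, 0, 0, 0], [0, 0, 0, 0, 0, 0], [0, 0, 1, 0, 0, 0], [0, 0, 3, 0, 0, 0], [0, 0, 7, 0, 0, 0], [0, 0, 12, 0, 0, 0], [1.5, -5.5, 14, 0, 0, 0], [3, -11, 14, 0, 0, 0], [4.5, -17, 14, 0, 0, 0], [5.5, -21, 14, 0, 0, 0], [5.5, -21, 14, 0, 0, 0]]
  ],
  "fingers": 140
}}

```text
time_s: 16.18
tcp_pos: [0.5701, -0.3245, 0.2326]
ee_rot: [[-0.969, -0.0, 0.249], [-0.249, -0.0, -0.969], [0.001, -1.0, 0.0]]
wrist_force: [-0.1, -0.4, 0.5]
gripper_width: 0.45
```

```bash
python3 - <<'E'
from h import *
b=cap('top','t4.png');a=cap('scene','s4.png')
z=lambda im,x0,y0,w,h,k: cv2.resize(im[y0:y0+h,x0:x0+w,::-1],None,fx=k,fy=k,interpolation=cv2.INTER_CUBIC)
cv2.imwrite('pics/g7.png',z(a['image'],215,155,105,95,6))
cv2.imwrite('pics/g8.png',z(b['image'],310,180,120,95,6))
E
```

View pics/g7.png

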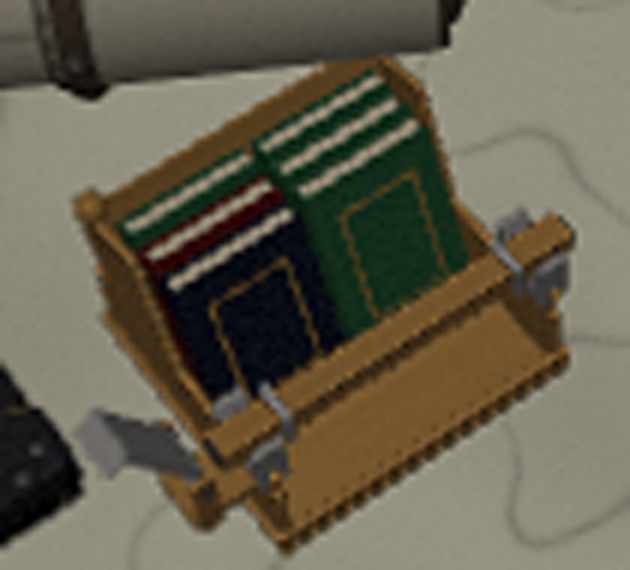

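View pics/g8.png

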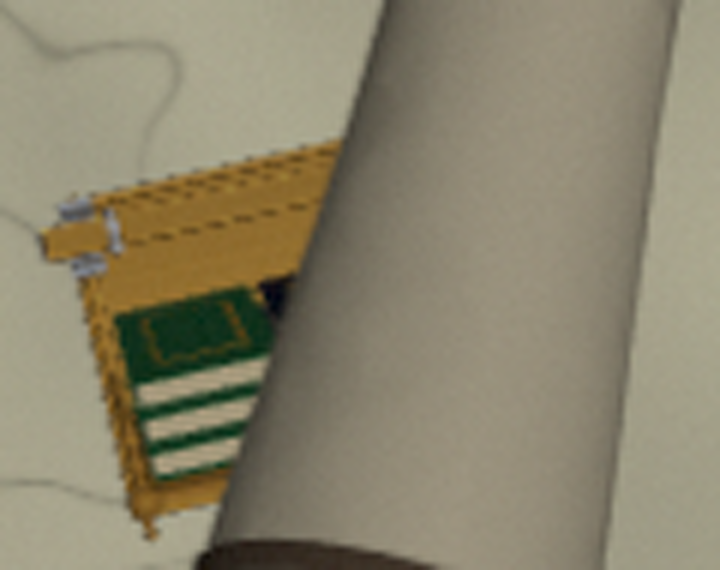

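The pictures show the bar lying in both saddles, with collars inside at zoomed (277,408) and (508,255), and the keeper still open. Next I shut the fingers and push the keeper over from outside.

Emit:
{"api": "carry_out", "payload": {
  "steps": [
    [[0, 0, -2, 0, 0, 0], [0, 0, -5, 0, 0, 0], [0, 0, -7.5, 0, 0, 0], [0, 0, -8.1, 0, 0, 0], [-0.5, 1.94, -8.1, 0, 0, 0], [-1, 3.87, -8.1, 0, 0, 0], [-1.25, 4.84, -8.1, 0, 0, 0], [-1.5, 5.8, -8.1, 0, 0, 0], [-1.76, 6.78, -8.1, 0, 0, 0], [-2, 7.74, -8.1, 0, 0, 0], [-2.26, 8.7, -8.1, 0, 0, 0], [-2.5, 9.7, -8.1, 0, 0, 0]]
  ],
  "fingers": 255
}}

```text
time_s: 17.77
tcp_pos: [0.5447, -0.2242, 0.1516]
ee_rot: [[-0.968, -0.001, 0.252], [-0.252, 0.0, -0.968], [0.001, -1.0, -0.001]]
wrist_force: [0.7, -1.2, -0.1]
gripper_width: 0.007
```

```bash
python3 - <<'E'
from h import *
a=cap('scene','s5.png')
z=lambda im,x0,y0,w,h,k: cv2.resize(im[y0:y0+h,x0:x0+w,::-1],None,fx=k,fy=k,interpolation=cv2.INTER_CUBIC)
cv2.imwrite('pics/g9.png',z(a['image'],205,145,115,105,6))
E
```

```text
(no output)
```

View pics/g9.png

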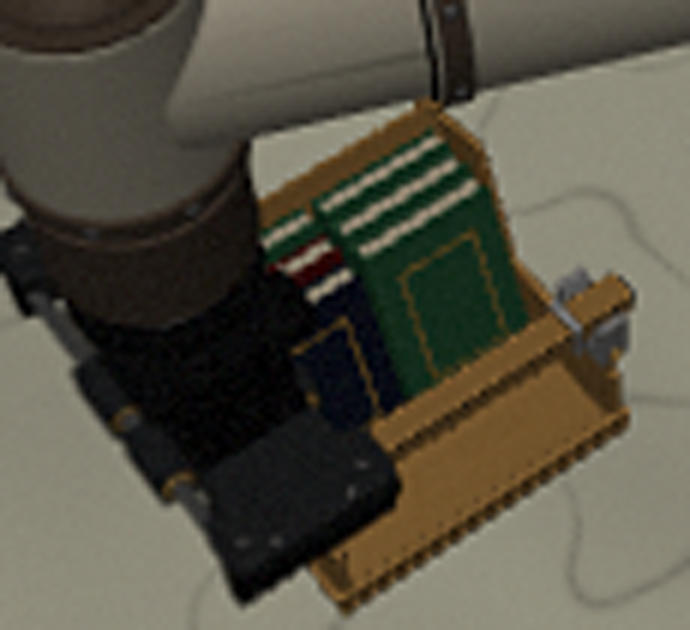

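Emit:
{"api": "carry_out", "payload": {
  "steps": [
    [[-0.25, 0.97, 0, 0, 0, 0], [-0.5, 1.94, 0, 0, 0, 0], [-0.65, 2.4, -0.5, 0, 0, 0], [-0.75, 2.9, -1, 0, 0, 0], [-0.9, 3.4, -1.5, 0, 0, 0], [-1, 3.87, -2, 0, 0, 0], [-1, 3.87, -2.4, 0, 0, 0], [-1, 3.87, -2.8, 0, 0, 0], [-1, 3.87, -2.8, 0, 0, 0]]
  ]
}}

```text
time_s: 18.95
tcp_pos: [0.535, -0.1862, 0.1236]
ee_rot: [[-0.968, -0.001, 0.252], [-0.252, 0.0, -0.968], [0.001, -1.0, -0.0]]
wrist_force: [0.2, -0.4, -0.0]
gripper_width: 0.006
```

Emit:
{"api": "carry_out", "payload": {
  "steps": [
    [[0, 0, -0.2, 0, 0, 0], [0, 0, -0.4, 0, 0, 0], [0, 0, -0.5, 0, 0, 0], [0, 0, -0.5, 0, 0, 0]]
  ]
}}

```text
time_s: 19.45
tcp_pos: [0.5352, -0.1862, 0.119]
ee_rot: [[-0.968, -0.0, 0.252], [-0.252, -0.0, -0.968], [0.0, -1.0, -0.0]]
wrist_force: [0.3, -0.8, -0.5]
gripper_width: 0.005
```

```bash
python3 - <<'E'
from h import *
a=cap('scene','s6.png')
z=lambda im,x0,y0,w,h,k: cv2.resize(im[y0:y0+h,x0:x0+w,::-1],None,fx=k,fy=k,interpolation=cv2.INTER_CUBIC)
cv2.imwrite('pics/g10.png',z(a['image'],205,145,115,105,6))
E
```

```text
(no output)
```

View pics/g10.png

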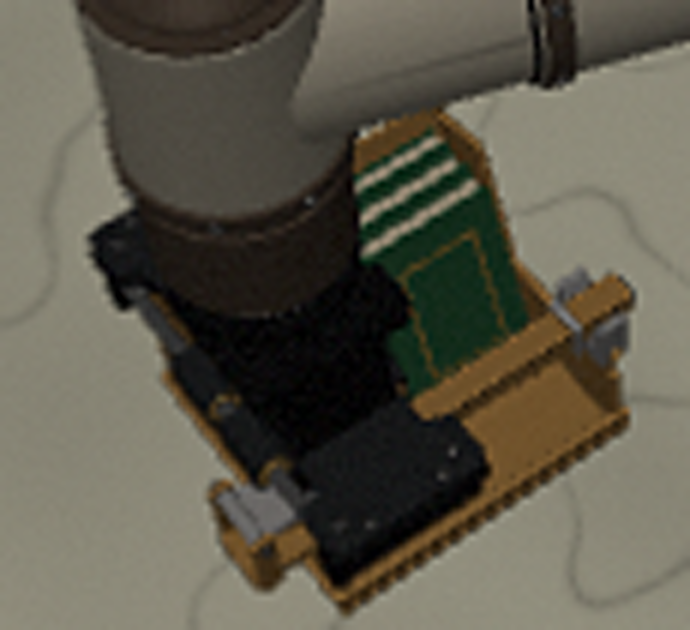

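The keeper is folded under the fingers, its hinge end at zoomed (260,510). I'll press down gently until a force is felt.

Emit:
{"api": "carry_out", "payload": {
  "steps": [
    [[0, 0, -0.1, 0, 0, 0], [0, 0, -0.15, 0, 0, 0], [0, 0, -0.2, 0, 0, 0], [0, 0, -0.2, 0, 0, 0]]
  ]
}}

```text
time_s: 20.0
tcp_pos: [0.5352, -0.1862, 0.1182]
ee_rot: [[-0.968, 0.0, 0.253], [-0.253, -0.0, -0.968], [-0.0, -1.0, 0.0]]
wrist_force: [-1.8, 1.7, 7.5]
gripper_width: 0.005
```

A firm stop shows: 7.5 N with the fingertips at 104 mm. Lifting off to look.

Emit:
{"api": "carry_out", "payload": {
  "steps": [
    [[0, 0, 1, 0, 0, 0], [0, 0, 4, 0, 0, 0], [0, 0, 9, 0, 0, 0], [0, -6, 13, 0, 0, 0], [0, -12, 13, 0, 0, 0], [-1, -18, 13, 0, 0, 0], [-3, -24, 13, 0, 0, 0], [-6, -29, 13, 0, 0, 0], [-9, -32, 13, 0, 0, 0], [-9, -32, 13, 0, 0, 0]]
  ]
}}

```text
time_s: 21.25
tcp_pos: [0.4428, -0.5084, 0.2468]
ee_rot: [[-0.969, -0.001, 0.248], [-0.248, 0.0, -0.969], [0.0, -1.0, -0.0]]
wrist_force: [0.3, 0.2, 0.3]
gripper_width: 0.004
```

```bash
python3 - <<'E'
from h import *
b=cap('top','t7.png');a=cap('scene','s7.png')
z=lambda im,x0,y0,w,h,k: cv2.resize(im[y0:y0+h,x0:x0+w,::-1],None,fx=k,fy=k,interpolation=cv2.INTER_CUBIC)
cv2.imwrite('pics/g11.png',z(a['image'],215,155,105,95,6))
cv2.imwrite('pics/g12.png',z(b['image'],310,185,120,90,6))
E
```

```text
(no output)
```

View pics/g11.png

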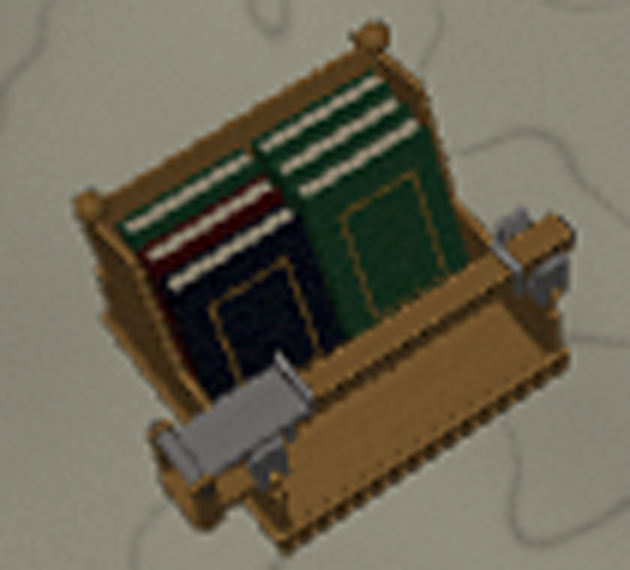

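View pics/g12.png

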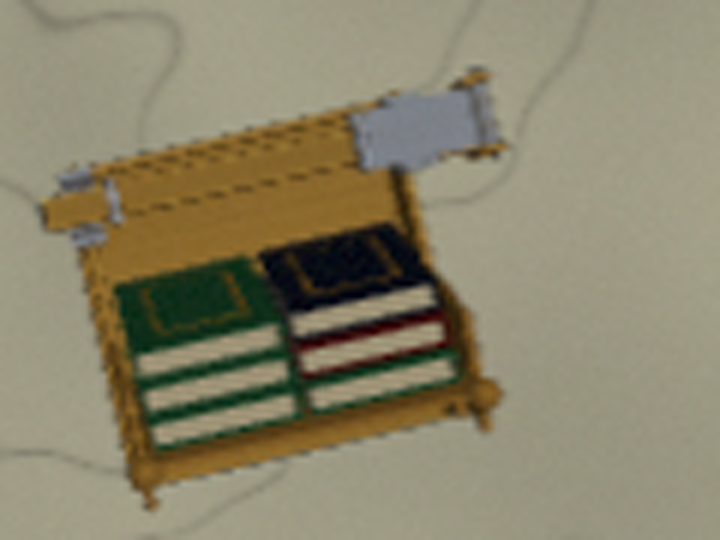

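View pics/t7.png

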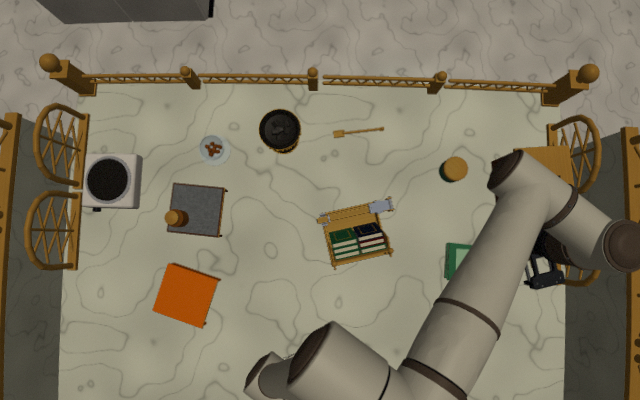

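```bash
python3 - <<'E'
from h import *
np.set_printoptions(precision=1,suppress=True)
a=cap('scene');b=cap('top')
h=np.array([.544,-.2223,.103]);ry=np.array([.2515,-.968,0]);n=np.array([.968,.2515,0])
for th in(0,.1):
  for w in(-.014,.014):
    c,s=np.cos(th),np.sin(th)
    tip=h-ry*.063*c+[0,0,.063*s]; tt=tip+.010*(np.array([0,0,1])*c+ry*s)
    for nm,P in(('strap',tip),('tabtop',tt)):
      print(th,w,nm,((proj(a,[P+n*w])[0]-[215,155]+.5)*6-.5),((proj(b,[P+n*w])[0]-[310,185]+.5)*6-.5))
# bar check from scene collars, and centre
np.set_printoptions(precision=4,suppress=True)
q=lambda x,y:(215+(x+.5)/6-.5,155+(y+.5)/6-.5)
print(onz(a,[q(508,247)],.099), 'expected', np.array([.5153,-.1119])-ry[:2]*.0645)
E
```

```text
0 -0.014 strap [283.3 363.5] [359.8 173. ]
0 -0.014 tabtop [281.2 352.6] [362.6 171.7]
0 0.014 strap [318.3 406.8] [345.7 115. ]
0 0.014 tabtop [316.4 396.1] [348.4 113.1]
0.1 -0.014 strap [281.4 357. ] [362.2 172.1]
0.1 -0.014 tabtop [277.4 347.3] [367.2 170.2]
0.1 0.014 strap [316.5 400.4] [348.1 113.7]
0.1 0.014 tabtop [312.7 390.9] [352.9 111.3]
[[ 0.4941 -0.0466  0.099 ]] expected [ 0.4991 -0.0495]
```

```bash
python3 - <<'E'
from h import *
a=cv2.imread('pics/s7.png')[210:235,255:285]
cv2.imwrite('pics/g13.png',cv2.resize(a,None,fx=18,fy=18,interpolation=cv2.INTER_CUBIC))
E
```

```text
(no output)
```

View pics/g13.png

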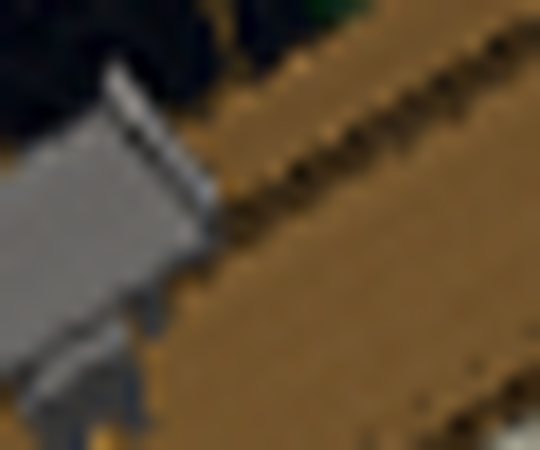

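The picture shows the keeper down over the bar's end, tab top at zoomed (112,62) to (215,195). The pixels fit an angle of about 0 to 0.05 rad, which is close to the limit. There is time left, so I'll press again, a little harder, to confirm the stop.

Emit:
{"api": "carry_out", "payload": {
  "steps": [
    [[3, 3, 0, 0, 0, 0], [6, 8, 0, 0, 0, 0], [8, 14, 0, 0, 0, 0], [9, 20, 0, 0, 0, 0], [9, 26, 0, 0, 0, 0], [9, 32, 0, 0, 0, 0], [9, 32, -5, 0, 0, 0], [9, 32, -9, 0, 0, 0], [9, 32, -11.5, 0, 0, 0], [9, 32, -12.4, 0, 0, 0], [9, 32, -12.8, 0, 0, 0], [9, 32, -13, 0, 0, 0], [9, 32, -13.1, 0, 0, 0], [9, 32, -13.2, 0, 0, 0], [9, 32, -13.2, 0, 0, 0]]
  ]
}}

```text
time_s: 23.32
tcp_pos: [0.5361, -0.186, 0.1182]
ee_rot: [[-0.967, 0.003, 0.253], [-0.253, -0.0, -0.967], [-0.003, -1.0, 0.001]]
wrist_force: [-3.5, 3.2, 9.8]
gripper_width: 0.001
```

The height is the same (118.2 mm) under more force, so it is a true stop. Retreating.

Emit:
{"api": "carry_out", "payload": {
  "steps": [
    [[0, 0, 1, 0, 0, 0], [0, 0, 4, 0, 0, 0], [0, 0, 9, 0, 0, 0], [0, -6, 13, 0, 0, 0], [0, -12, 13, 0, 0, 0], [-1, -18, 13, 0, 0, 0], [-3, -24, 13, 0, 0, 0], [-6, -29, 13, 0, 0, 0], [-9, -32, 13, 0, 0, 0], [-9, -32, 13, 0, 0, 0], [-9, -32, 13, 0, 0, 0]]
  ]
}}

```text
time_s: 24.7
tcp_pos: [0.4453, -0.5061, 0.2456]
ee_rot: [[-0.968, 0.001, 0.252], [-0.252, -0.0, -0.968], [-0.001, -1.0, 0.001]]
wrist_force: [0.5, 0.4, -0.6]
gripper_width: 0.002
```

```bash
python3 - <<'E'
from h import *
b=cap('top','t8.png');a=cap('scene','s8.png')
z=lambda im,x0,y0,w,h,k: cv2.resize(im[y0:y0+h,x0:x0+w,::-1],None,fx=k,fy=k,interpolation=cv2.INTER_CUBIC)
cv2.imwrite('pics/g14.png',z(a['image'],215,155,105,95,6))
E
```

```text
(no output)
```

View pics/g14.png

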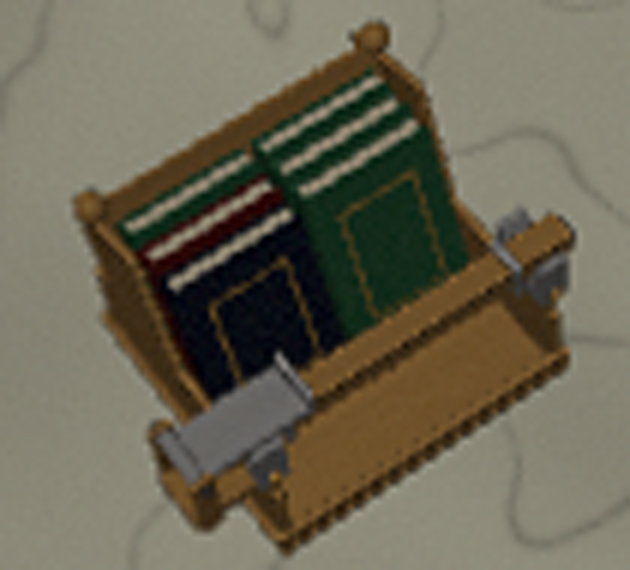

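View pics/s8.png

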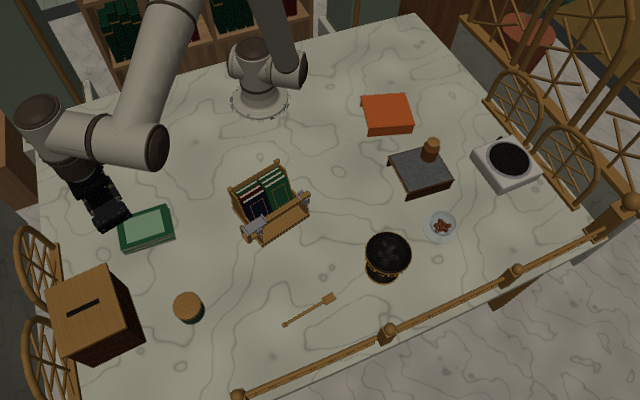

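The keeper looks the same after the second press. The bar is seated, the other things stand where they were, and the arm is clear.

```bash
python3 -c "
from station import ticket; print(ticket.finish_job())"
```

```text
the job is handed in; nothing more can be done
None
```

I drew the bar out about 155 mm and let it go on the counter. I then took it again at its middle and laid it in both saddles, releasing only once the wrist felt contact at seated height. Last, I swung the keeper over the bar and pressed it shut. The job was handed in at about 25 s.

**Last checks:**
- **Bar:** in the pictures it lies in both saddles with the collars between them. I released it at about (0.515, -0.112), against a measured seat of (0.516, -0.112).
- **Keeper:** it stopped at the same height in two presses (7.5 N, then 9.8 N), so I took that as the stop.
- **Other things:** they look unmoved in the pictures, and the arm is clear of everything.

**Disagreements:**
- The keeper's tab in the scene picture sat 2 to 5 zoomed pixels (under one real pixel) from where I predicted it. Alone, that fits anything from 0 to about 0.05 rad, under the 0.08 limit. The repeated press is what supports it being fully shut.
- A rough pixel check of one collar after seating was about 5 mm off. I put that down to a badly picked point and did not repeat it.

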